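# Square an amplifier module in the inspection corner and hold the loupe over its chip

### The arm

A 6-joint arm with a two-finger parallel gripper is mounted at the origin on the work surface. World frame = base frame: x ahead of the robot, y to its left, z up, the work surface at z = 0. Lengths are in m, angles in rad, forces in N, time in s.
With the tool pointing down it reaches from about 0.35 to 0.975 m from the base axis. Payload 4.9 kg.
Tool frame: the origin (TCP) lies at the very end of the fingers, on their centre line; the grasp point (between the pads) lies 19 mm behind it; x points along the fingers, y is the direction in which the jaws open and shut, and the axes are right-handed (so a half turn about x gives the same grasp; the last joint's range is limited). The gripper opens to 85 mm and grips with 20 to 120 N. Pads are 22 mm wide; open, the fingers measure 114 mm over their backs; the gripper's body (76 mm by 85 mm) begins 54 mm behind the grasp point. The pads swing forward as they close: fully open they stand 13 mm farther back than shut.
Start: joints at [1.05, 0.053, 1.613, -0, 1.476, -0.119], TCP at [0.244, 0.575, 0.231] pointing down, gripper open.
Joint ranges: [-3.01, 3.01], [-1.01, 2.22], [0.06, 2.58], [-1.02, 4.17], [0.09, 2.62], [-3.14, 3.14]. Speed limits (rad/s): [2.57, 2.57, 3.14, 3.14, 3.14, 3.14].

### API

Orientations are given as a unit quaternion [w, x, y, z].
In Python, from bench import manip gives the robot as it stands. Calls block until the motion is done:
- manip.reach(position, orientation): joint-space move of the TCP to a pose.
- manip.line_to(position, max_speed=0.15, frame=None, force_limit=None): straight line of the TCP; frame=None keeps the orientation; max_speed is the mean speed in m/s. With force_limit (N) it stops when the force on the tool has changed by that much, and returns True; else False.
- manip.movej(angles): joint-space move.
- manip.open() and manip.gripper_close(): open the fingers fully, or close them until they stop; the grip force is fixed at half the most.
- manip.sleep(seconds).
- manip.ik(position, orientation): joint angles nearest the present ones, or None.
- manip.get_state(): the state.
- manip.snapshot(name): name is "scene" or "side" or "wrist"; returns a dict with "img" (480x640x3 uint8, blue, green, red), "camera_matrix" (3x3 intrinsics, pixels), "pose" (4x4, takes a point from camera to world coordinates). Camera axes: x right, y down, z forward; pixel columns grow to the right and rows downward; lengths in m; the calibration is good to about 2 mm. A picture is of the moment at which its call begins. There is no depth.
A pose or a line that the arm cannot do raises manip.Unreachable and nothing moves.
- manip.close_job(): hands the job in, once; it reports no verdict.
Trained networks look in a picture, given as the dict that the camera call returned (one of the last four; its "shot" number tells which), for a name from the list of things; names that differ only in an ending like _2 or _b are one class to them, and where a whole thing is asked for, a point or a joint stands for the part that bears it (a point fixed in the world has none). Each returns a list of dicts, best first, with "p" (0 to 1); they miss things now and then, are a little off and sometimes report something else, mostly with a low value. They report only what shows in the picture. A call takes as long as a camera call. They do not tell look-alikes from the thing itself.
- manip.boxes_of(picture, name): "pixel" ([column, row] in pixels, amid what is visible of it).
- manip.outline_of(picture, name): "pixels" (480x640 bool, what is visible of it) and "pixel" ([column, row] in pixels, amid what is visible of it).
The state is a dict: "t": time; "joints": joint angles; "dq": joint speeds; "effort": joint torques, N m; "ee_pos": TCP position; "eef_rot": TCP orientation; "ft_force": force on the tool from outside, world axes, zero at the start; "torque": the same for the moment, N m; "grip_width": finger opening in m.
Only numpy, scipy, OpenCV 4.12 (cv2) and the standard library are available. Lean on these libraries where they do the work, as an engineer would, in place of code of your own. Each camera call takes 0.05 s, during which the arm holds its last target. There are 200 camera calls.

### The job

Push the gold amplifier module along the jig plate until it sits square and flush against both bars of the fence corner. Then take the loupe out of its cradle by the handle and hold it level, right way up, with the middle of the lens straight above the white-framed black chip and at the height marked by the middle of the orange collar on the post, without the loupe touching the module or jig, and without moving the collar or disturbing the bin, can or screwdriver. Finish while still holding the loupe there, steady in the gripper, with the module still flush in the corner.

Things in the scene. Friction and masses are not known exactly. Their poses are not given: they have to be found in the camera images.
- jig: Fixed inspection jig: grey plate 190 (x) x 150 (y) x 4 mm on the bench, origin under the plate's centre; axes at yaw 0: x away from the robot, y to its left, z up. Two aluminium fence bars, 15 mm wide and 14 mm high above the plate, run along its +x edge and its +y edge. On the bars' outer corner, at (87.5, 67.5) mm, stands a steel post 10 mm thick, its top 207 mm above the bench, carrying the orange collar.
- fence_corner (a point): The inner corner of the fence, at the top face of the jig plate (4 mm above the bench), at (80, 60) mm in the jig. Its axes are the jig's: the fence faces are its planes x = 0 and y = 0, the module belongs on the negative side of both.
- focus_mark (a point): Centre of the orange collar (24 mm across, 8 mm high) on the post: its height is the wanted height of the lens, 110 to 170 mm above the bench from start to start. The collar is held on the post by friction (about 12 N).
- module_center (a point): Centre of the gold base (half-way up) of the amplifier module lying on the jig plate. Base 100 (x) x 70 (y) x 14 mm, green board on top; a gold finned heatsink along the +x end and two black capacitors on the +y side rise to 30 mm above the underside. Axes: as the jig's when seated; at the start it lies 5 to 45 mm off the bars, turned up to 0.25 rad.
- module_corner (a point): The lower (+x, +y) corner of the module, 50, 35, -7 mm from its centre; it meets fence_corner when the module is home. Axes as the module.
- chip (a point): Top centre of the black chip, 16 x 16 mm in a white 24 mm square frame on the module's board, 18 mm towards -x and 10 mm towards -y of the module's centre, 19 mm above the module's underside.
- loupe_grip (a point): Middle of the loupe's handle, half-way up; its balance point lies about 6 mm from here towards the lens. The handle is a black bar with steel end cap, 116 mm long along the loupe's x (from -61 to +55 mm), 16 mm wide, 20 mm high. About 0.14 kg. At the start it lies level in the cradle, this point 44 mm above the bench, the lens end roughly away from the robot. x points along the handle to the lens, z up.
- lens (a point): Centre of the loupe's lens, 84 mm along +x from the grip point and at the same height; glass in a blue ring 60 mm across and 10 mm high. z is the lens axis (vertical when level).
- loupe: The whole loupe; origin 10 mm under the grip point, axes as for the grip point.
- cradle: Fixed grey cradle: base 110 (x) x 50 (y) x 6 mm, origin under its centre, with two U saddles at x = -44 and +44 mm (10 mm thick along x, 36 mm wide, floor 34 mm and cheeks 46 mm above the bench, slot 20 mm wide). The loupe's handle lies in the slots along the cradle's x and lifts straight up; between the saddles 78 mm are free for the fingers.
- module: The whole module, loose, 0.25 to 0.47 kg; origin at the centre of its underside, axes as for its centre. Its smooth faces slide easily on the slick-coated plate and bars (friction about 0.25, about 1 N to push). While it is turned, a push at the middle of a side may jam it against a bar; a push towards its lagging end turns it square.
- bin: Bystander: loose blue open parts bin 120 x 90 x 55 mm, origin at the centre of its underside. Leave alone.
- can: Bystander: loose spray can 52 mm across, 150 mm tall, origin at the centre of its underside. Leave alone.
- driver: Bystander: screwdriver with orange handle lying beyond the jig, roughly across the bench, x along the tool. Leave alone.
Things that resemble listed ones, but are neither listed nor needed, are in the scene too. What is shaped like the cradle but blue, purple or red is not meant.

How it is judged:
On the way, in this order (a step that is already met when the one before it is completed fails the run):
1. the module sits square and flush in the fence corner (x of module_corner in the frame of fence_corner between -0.003 and 0.003 m and y of module_corner in the frame of fence_corner between -0.003 and 0.003 m and z of module_corner in the frame of fence_corner below 0.003 m and angle between the x axis of module_corner and the x axis of fence_corner, either way round below 0.03 rad and angle between module_corner's own z axis and vertical below 0.04 rad), for 0.3 s.
2. the loupe is lifted clear of its cradle in the gripper (height (world z) of loupe_grip above 0.07 m and contact force between loupe and cradle below 0.3 N and contact force between loupe and the fingers above 1 N), for 0.2 s.
At the end, for the whole second after the job is handed in: Module corner within 3 mm of the fence corner along both bars, flat, square within 0.03 rad; loupe held by the fingers alone, at rest, upright and level within 0.1 rad, lens centre within 12 mm of plumb above the chip and 8 mm of the collar's height; nothing else touches it (all of step 1 and horizontal distance between lens and chip below 0.012 m and z of lens in the frame of focus_mark between -0.008 and 0.008 m and angle between lens's own z axis and vertical below 0.1 rad and linear speed of loupe below 0.02 m/s and angular speed of loupe below 0.15 rad/s and contact force between loupe and the fingers above 1 N and contact force between loupe and cradle below 0.3 N and contact force between loupe and jig below 0.3 N and contact force between loupe and module below 0.3 N and contact force between loupe and bin below 0.3 N and contact force between loupe and can below 0.3 N and contact force between loupe and driver below 0.3 N); the arm keeps its last pose, push and grip.
It fails at once if the loupe strikes the module or the jig (contact force between loupe and module above 1 N or contact force between loupe and jig above 1 N).
It fails at once if the collar that marks the height is moved by more than 4 mm (distance of focus_mark from where it was at the start of the episode above 0.004 m).
It fails at once if the bin, can or screwdriver is disturbed (moved more than 20 mm) (distance of any of bin, can, driver from where it was at the start of the episode above 0.02 m).
It also fails if it takes over 67 s, if anything falls off the work surface, if the arm or the gripper's body presses on something with over 40 N, if the wrist force passes 120 N, or if a joint passes its speed limit or range.

## Working session

There is one attempt and no reset: what is moved stays moved. The work goes in short steps, each a Python script; the robot and the scene stay as the last script left them, time stands still between calls to the robot, and variables do not carry over. Pictures are saved under pics/ and viewed, about 8 in all and at most 12, crops included, and the job is handed in when it is done.

```bash
ls; mkdir -p pics; cat > first.py <<'E'
from bench import manip
import cv2,numpy as np,pickle
P={}
for n in ("scene","side"):
    s=manip.snapshot(n);P[n]=s;cv2.imwrite(f"pics/{n}0.png",s["img"])
    print(n,np.round(s["camera_matrix"],1).tolist(),np.round(s["pose"],3).tolist())
    for k in ("jig","module","cradle","loupe","lens","chip","focus_mark","bin","can","driver"):
        try: print(k,[(np.round(d["pixel"],1).tolist(),round(d["p"],2)) for d in manip.boxes_of(s,k)][:4])
        except Exception as e: print(k,e)
pickle.dump(P,open("p0.pkl","wb"))
print(manip.get_state()["t"])
E
python3 first.py
```

```text
pics
scene [[541.0, 0.0, 322.4], [0.0, 541.0, 231.2], [0.0, 0.0, 1.0]] [[-0.662, 0.442, -0.605, 1.188], [0.749, 0.402, -0.526, 0.55], [0.01, -0.802, -0.598, 0.776], [0.0, 0.0, 0.0, 1.0]]
jig [([316.3, 308.9], 0.93)]
module [([323.8, 295.4], 0.79)]
cradle [([268.8, 198.1], 0.96), ([315.7, 183.4], 0.83), ([310.5, 219.6], 0.6)]
loupe [([252.1, 200.6], 0.8), ([318.7, 310.3], 0.45)]
lens [([251.6, 197.0], 0.93)]
chip [([323.7, 297.7], 0.67)]
focus_mark [([314.2, 279.0], 0.45)]
bin [([185.9, 262.5], 0.7)]
can [([476.5, 377.6], 0.63)]
driver [([219.9, 332.4], 0.67), ([252.9, 198.3], 0.4)]
side [[598.5, 0.0, 317.7], [0.0, 598.5, 234.1], [0.0, 0.0, 1.0]] [[0.781, -0.368, 0.505, -0.299], [-0.624, -0.436, 0.648, -1.086], [-0.019, -0.821, -0.57, 0.997], [0.0, 0.0, 0.0, 1.0]]
jig [([362.0, 328.9], 0.7)]
module [([323.8, 237.1], 0.63), ([426.0, 257.9], 0.38)]
cradle [([298.3, 346.0], 0.88), ([454.8, 319.8], 0.8), ([361.8, 330.2], 0.72), ([396.6, 362.8], 0.62)]
loupe [([260.8, 167.5], 0.74), ([370.2, 302.5], 0.62), ([394.6, 220.8], 0.44)]
lens [([363.9, 302.1], 0.89)]
chip [([322.3, 234.0], 0.66)]
focus_mark [([331.5, 168.1], 0.4)]
bin [([428.2, 257.4], 0.71)]
can [([259.4, 167.9], 0.56)]
driver [([393.0, 222.5], 0.52)]
1.1
```

View pics/scene0.png

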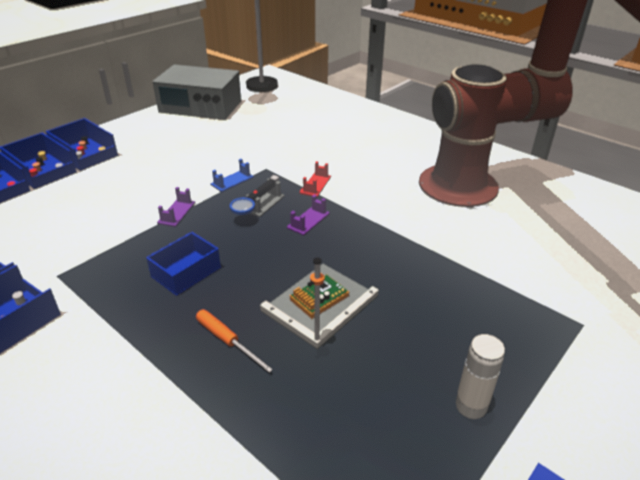

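View pics/side0.png

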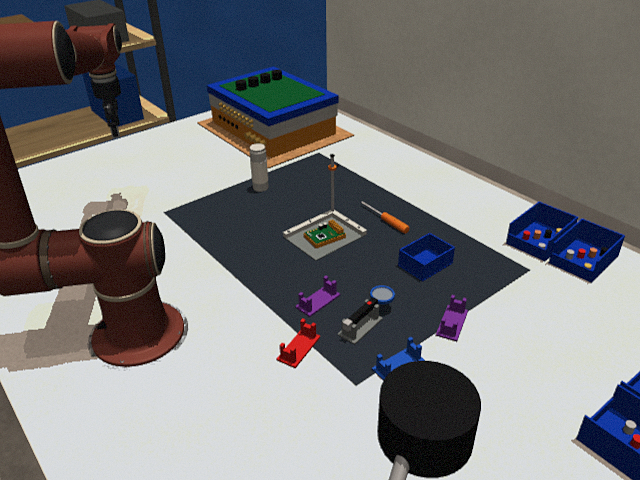

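Scene: jig with module at about (320,300), post with its collar at (317,278), and the grey cradle with the loupe at (262,198), lens (242,206). Side: loupe in the grey cradle at (362,322), lens (383,294). The two purple, the blue and the red cradles are decoys, empty, and of the wrong colour. Next, rough positions, then a close look from above.

```bash
cat > h.py <<'E'
from bench import manip
import cv2,numpy as np,pickle
from scipy.spatial.transform import Rotation as R
def ray(s,px):
    K=np.array(s["camera_matrix"]);T=np.array(s["pose"])
    d=T[:3,:3]@np.linalg.inv(K)@np.array([px[0],px[1],1.]);return T[:3,3],d
def onz(s,px,z):
    o,d=ray(s,px);return o+d*(z-o[2])/d[2]
def proj(s,p):
    K=np.array(s["camera_matrix"]);T=np.array(s["pose"]);p=np.atleast_2d(p)
    c=(p-T[:3,3])@T[:3,:3];u=c@K.T;return u[:,:2]/u[:,2:]
def tri(obs):
    A=np.zeros((3,3));b=np.zeros(3)
    for s,px in obs:
        o,d=ray(s,px);d=d/np.linalg.norm(d);M=np.eye(3)-np.outer(d,d);A+=M;b+=M@o
    return np.linalg.solve(A,b)
def down(jaw):
    """tool x down, tool y (jaw axis) at world yaw jaw; quat wxyz"""
    x=np.array([0,0,-1.]);y=np.array([np.cos(jaw),np.sin(jaw),0]);z=np.cross(x,y)
    q=R.from_matrix(np.c_[x,y,z]).as_quat();return [q[3],q[0],q[1],q[2]]
E
python3 - <<'E'
from h import *
P=pickle.load(open("p0.pkl","rb"));a,b=P["scene"],P["side"]
for n,pa,pb,z in (("lens",(242,206),(383,294),.044),("mod",(323,296),(324,236),.02),("collar",(316,279),(332,168),.14),("bin",(186,262),(427,257),.03),("can",(476,377),(259,168),.075),("driv",(220,332),(393,222),.01),("crad",(268,198),(361,326),.03)):
    print(n,np.round(onz(a,pa,z),3),np.round(onz(b,pb,z),3),np.round(tri([(a,pa),(b,pb)]),3))
st=manip.get_state();q=st["eef_rot"];print(st["ee_pos"],R.from_quat([q[1],q[2],q[3],q[0]]).as_matrix().round(2).tolist())
s=manip.snapshot("wrist");print(np.round(s["pose"],3).tolist(),s["camera_matrix"])
E
```

```text
lens [ 0.502 -0.305  0.044] [ 0.506 -0.304  0.044] [ 0.504 -0.305  0.045]
mod [0.586 0.03  0.02 ] [0.573 0.006 0.02 ] [0.581 0.02  0.01 ]
collar [0.658 0.074 0.14 ] [0.708 0.131 0.14 ] [0.678 0.094 0.166]
bin [ 0.712 -0.25   0.03 ] [ 0.713 -0.258  0.03 ] [ 0.712 -0.255  0.028]
can [0.606 0.372 0.075] [0.606 0.377 0.075] [0.605 0.373 0.076]
driv [ 0.782 -0.057  0.01 ] [ 0.785 -0.059  0.01 ] [ 0.783 -0.058  0.01 ]
crad [ 0.421 -0.301  0.03 ] [ 0.4   -0.342  0.03 ] [ 0.408 -0.325  0.013]
[0.24440856 0.57521126 0.23128609] [[0.0, 0.39, 0.92], [-0.0, 0.92, -0.39], [-1.0, -0.0, 0.0]]
[[0.391, 0.887, 0.246, 0.182], [0.92, -0.377, -0.105, 0.602], [-0.0, 0.268, -0.963, 0.373], [0.0, 0.0, 0.0, 1.0]] [[420.28070855   0.         315.04579063]
 [  0.         420.28070855 235.84466633]
 [  0.           0.           1.        ]]
```

```bash
python3 - <<'E'
from h import *
P={}
for n,p in (("jig",[.52,.03,.25]),("loupe",[.40,-.28,.25])):
    manip.reach(p,down(np.pi/2)); s=manip.snapshot("wrist");P[n]=s
    cv2.imwrite(f"pics/w_{n}.png",s["img"])
    for k in ("module","chip","focus_mark","jig","loupe","lens","loupe_grip","cradle"):
        print(n,k,[(np.round(d["pixel"],1).tolist(),round(d["p"],2)) for d in manip.boxes_of(s,k)][:3])
    st=manip.get_state();print(st["t"],st["joints"])
pickle.dump(P,open("p1.pkl","wb"))
E
```

```text
jig module [([302.6, 260.3], 0.93)]
jig chip [([208.6, 430.2], 0.32)]
jig focus_mark []
jig jig [([338.3, 265.8], 0.95)]
jig loupe []
jig lens []
jig loupe_grip []
jig cradle [([63.2, 59.8], 0.98)]
3.7833 [-8.50691391e-02 -2.09990032e-01  1.82997134e+00  1.28883109e-05
  1.52168569e+00 -1.65610334e+00]
loupe module [([600.4, 355.5], 0.89)]
loupe chip [([600.1, 352.6], 0.89), ([274.6, 290.3], 0.56)]
loupe focus_mark []
loupe jig [([574.0, 312.7], 0.62), ([600.1, 350.0], 0.38)]
loupe loupe [([273.6, 287.6], 0.71)]
loupe lens [([271.8, 288.4], 0.72)]
loupe loupe_grip [([270.7, 293.1], 0.98)]
loupe cradle [([279.2, 207.2], 0.96), ([416.7, 189.6], 0.96), ([178.4, 396.9], 0.87)]
5.4917 [-7.62635143e-01 -2.94210660e-01  1.89934481e+00  2.60966824e-05
  1.53646004e+00 -2.33405616e+00]
```

View pics/w_jig.png

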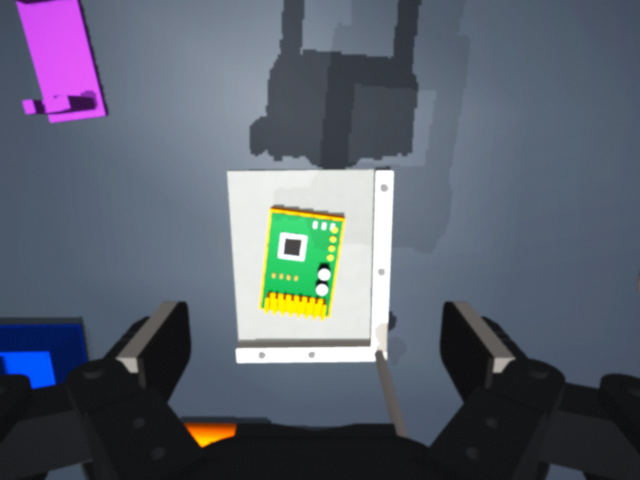

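View pics/w_loupe.png

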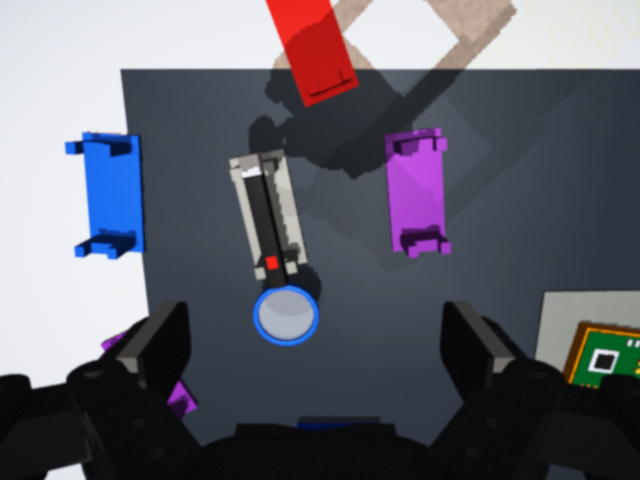

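Jig view: plate corners (228,171) and (236,362), inner fence corner about (372,345), module corners (272,207), (344,216), (330,312), (262,308), post foot at (387,350). Loupe view: the only grey cradle is at (268,215), with the loupe handle from (252,170) to (275,275) and the lens at (286,315). The purple, blue and red ones are empty decoys. I'll fit the poses now.

```bash
cat > fit.py <<'E'
from h import *
from scipy.optimize import least_squares
P=pickle.load(open("p1.pkl","rb"))
def tf(v,p):
    p=np.atleast_2d(np.array(p,float));c,s=np.cos(v[2]),np.sin(v[2])
    return np.c_[v[0]+c*p[:,0]-s*p[:,1],v[1]+s*p[:,0]+c*p[:,1],p[:,2]]
def fit(s,pts,px,x0):
    r=least_squares(lambda v:(proj(s,tf(v,pts))-np.array(px)).ravel(),x0,loss="soft_l1");return r.x,r.fun.reshape(-1,2)
if __name__=="__main__":
    s=P["jig"]
    j,rj=fit(s,[[-.095,-.075,.004],[-.095,.060,.018],[-.095,.075,.018],[.080,-.075,.018],[.095,-.075,.018],[.095,.075,.018]],
      [(228,171),(375,170),(394,170),(236,349),(236,362),(387,361)],[.58,.02,0])
    m,rm=fit(s,[[-.05,-.035,.018],[-.05,.035,.018],[-.068+.05,-.010,.023]],[(272,207),(344,216),(292.5,247)],[.58,.02,0])
    c,si=np.cos(j[2]),np.sin(j[2]);d=m[:2]-j[:2]
    print("jig",j.round(4),"res",rj.round(1).tolist());print("mod",m.round(4),rm.round(1).tolist())
    print("mod in jig",c*d[0]+si*d[1],-si*d[0]+c*d[1],m[2]-j[2])
    a=P["loupe"];l=onz(a,(286.5,315.5),.049);h0=onz(a,(252,170),.054);h1=onz(a,(275,272),.054)
    print("lens",l,"yaw",np.arctan2(*(h1-h0)[1::-1]),np.arctan2(*(l-h0)[1::-1]),"h0 dist",np.linalg.norm((l-h0)[:2]))
    P0=pickle.load(open("p0.pkl","rb"))
    post=tf(j,[.0875,.0675,0])[0];print("post",post)
    for n in ("scene","side"):
        o=P0[n]; print(n,[(z,proj(o,[post[0],post[1],z]).round(1).tolist()) for z in (0,.11,.14,.17,.207)])
    for n,cen in (("scene",(317,280)),("side",(332,170))):
        im=P0[n]["img"];hsv=cv2.cvtColor(im,cv2.COLOR_BGR2HSV);x,y=cen
        M=np.zeros(im.shape[:2],bool);M[y-25:y+25,x-12:x+12]=True
        M&=(hsv[...,0]<15)&(hsv[...,1]>150)&(hsv[...,2]>120);v,u=np.nonzero(M);print(n,u.mean(),v.mean(),u.min(),u.max(),v.min(),v.max(),len(u))
    np.save("jig.npy",j);np.save("mod.npy",m)
    # overlay of the fits
    im=s["img"].copy()
    for v,pp in ((j,[[-.095,-.075,.004],[-.095,.06,.018],[.08,.06,.018],[.08,-.075,.018]]),(m,[[-.05,-.035,.018],[-.05,.035,.018],[.05,.035,.018],[.05,-.035,.018]])):
        cv2.polylines(im,[np.round(proj(s,tf(v,pp))*16).astype(np.int32)],True,(255,0,255),1,cv2.LINE_AA,4)
    A=cv2.resize(im[150:380,210:420],None,fx=2.4,fy=2.4,interpolation=cv2.INTER_CUBIC)
    b=P0["side"]["img"][140:220,300:365];B=cv2.resize(b,None,fx=4,fy=4);C=np.zeros((A.shape[0],A.shape[1]+B.shape[1],3),np.uint8);C[:,:A.shape[1]]=A;C[:B.shape[0],A.shape[1]:]=B
    cv2.imwrite("pics/fit.png",C)
E
python3 fit.py
```

```text
jig [0.592  0.026  0.0132] res [[-0.9, -0.3], [1.4, 0.6], [-0.6, 0.4], [0.3, -0.3], [1.2, 0.0], [-0.7, -0.6]]
mod [ 0.5833  0.0178 -0.1187] [[-2.9, 0.4], [1.7, 0.4], [0.1, -1.2]]
mod in jig -0.008855423799025958 -0.008132488979434884 -0.1319755901330887
lens [ 0.50188302 -0.30490736  0.049     ] yaw 0.18518702120096214 0.19007046687772364 h0 dist 0.13220633900803275
post [0.67861231 0.09466512 0.        ]
scene [(0, [[316.3, 345.5]]), (0.11, [[316.6, 303.0]]), (0.14, [[316.6, 290.3]]), (0.17, [[316.7, 277.2]]), (0.207, [[316.8, 260.3]])]
side [(0, [[332.5, 215.9]]), (0.11, [[332.3, 184.6]]), (0.14, [[332.3, 175.7]]), (0.17, [[332.2, 166.6]]), (0.207, [[332.2, 155.1]])]
scene 315.8641975308642 281.01234567901236 305 323 274 304 81
side 330.5833333333333 163.125 320 336 145 168 24
```

View pics/fit.png

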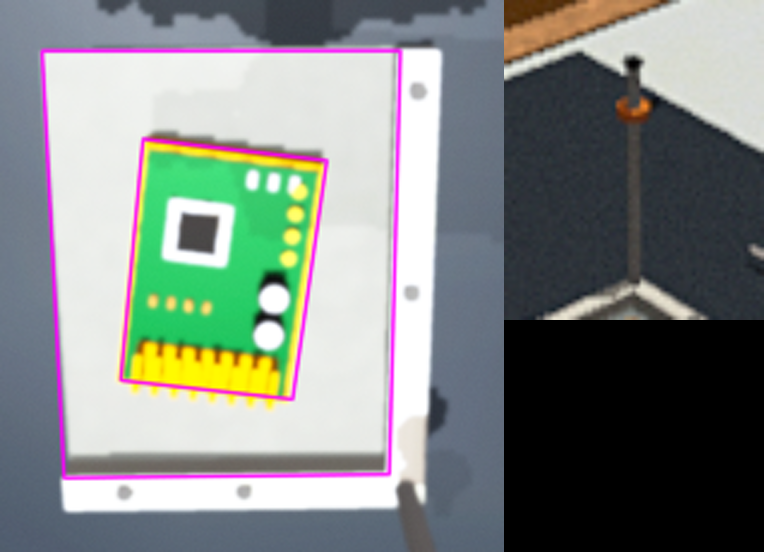

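```bash
cat > push.py <<'E'
from fit import *
j=np.load("jig.npy");Q=down(np.pi/2+j[2])
W=lambda x,y,z:tf(j,[x,y,z])[0]
def jl():
    p=manip.get_state()["ee_pos"];d=np.array(p[:2])-j[:2];c,s=np.cos(j[2]),np.sin(j[2])
    return [round(1e3*float(v),1) for v in (c*d[0]+s*d[1],-s*d[0]+c*d[1],p[2])]
def push(a,b,F=5,v=.04,z=.011,reach=False):
    """from jig point a to b, force-limited, then back off to 70 mm height"""
    (manip.reach(W(*a,.075),Q) if reach else manip.line_to(W(*a,.075),max_speed=.25))
    manip.line_to(W(*a,z),max_speed=.15)
    hit=manip.line_to(W(*b,z),max_speed=v,force_limit=F);e=jl()
    st=manip.get_state();print("hit",hit,"at",e,np.round(st["ft_force"],1),round(st["t"],1))
    back=np.array(a)-np.array(b);back=back/np.linalg.norm(back)*.012+np.array(e[:2])/1e3
    manip.line_to(W(*back,z),max_speed=.15);manip.line_to(W(*back,.075),max_speed=.25)
E
python3 - <<'E'
from push import *
manip.gripper_close()
push((-.095,-.014),(-.022,-.014),reach=True)
s=manip.snapshot("wrist");cv2.imwrite("pics/w2.png",s["img"][100:480]);pickle.dump(s,open("p2.pkl","wb"))
E
```

```text
hit True at [-31.1, -14.1, 10.2] [ 1.   0.1 -0.1] 9.6
```

View pics/w2.png

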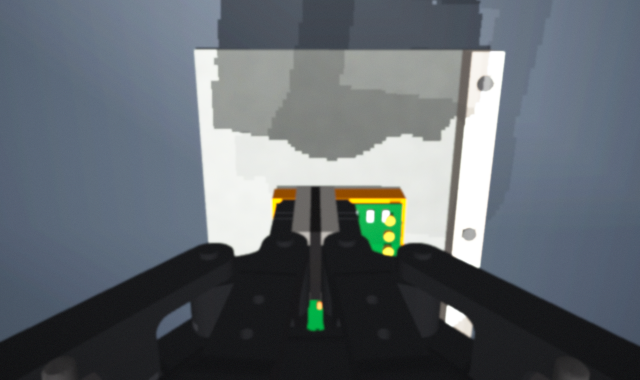

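The +x push stopped at −31.1 mm, where −31 was expected. The module's near edge (274–404, row ~190) now looks square, with about 45 px left to the +y bar. Next, the +y push and then alternating nudges.

```bash
python3 - <<'E'
from push import *
push((.028,-.085),(.028,-.012))
push((-.048,.025),(-.020,.025),F=6,v=.03)
push((.030,-.042),(.030,-.012),F=6,v=.03)
E
```

```text
hit True at [28.2, -20.8, 11.4] [-1.3  2.1  4.7] 12.9
hit True at [-31.0, 25.0, 10.5] [ 0.1 -0.2  0.7] 15.3
hit True at [30.3, -20.5, 11.6] [-0.7 -1.5  3.9] 17.8
```

```bash
python3 - <<'E'
from push import *
manip.line_to(W(-.06,.0,.25),max_speed=.3)
s=manip.snapshot("wrist");pickle.dump(s,open("p3.pkl","wb"))
im=s["img"].copy();m=[*W(.03,.025,0)[:2],j[2]]
A0=cv2.resize(im[100:380,180:440],None,fx=2,fy=2,interpolation=cv2.INTER_CUBIC)
for v,pp in ((j,[[-.095,-.075,.004],[-.095,.06,.018],[.08,.06,.018],[.08,-.075,.018]]),(m,[[-.05,-.035,.018],[-.05,.035,.018],[.05,.035,.018],[.05,-.035,.018]])):
    print(proj(s,tf(v,pp)).round(0).tolist())
print("chip",proj(s,W(.012,.015,.023)).round(1),[(d["pixel"],d["p"]) for d in manip.boxes_of(s,"chip")])
cv2.imwrite("pics/w3.png",A0);print(manip.get_state()["t"])
E
```

```text
[[234.0, 162.0], [385.0, 163.0], [377.0, 344.0], [239.0, 344.0]]
[[305.0, 246.0], [381.0, 246.0], [377.0, 344.0], [306.0, 344.0]]
chip [[332.  280.3]] [([351.6, 274.6], 0.69)]
19.3583
```

View pics/w3.png

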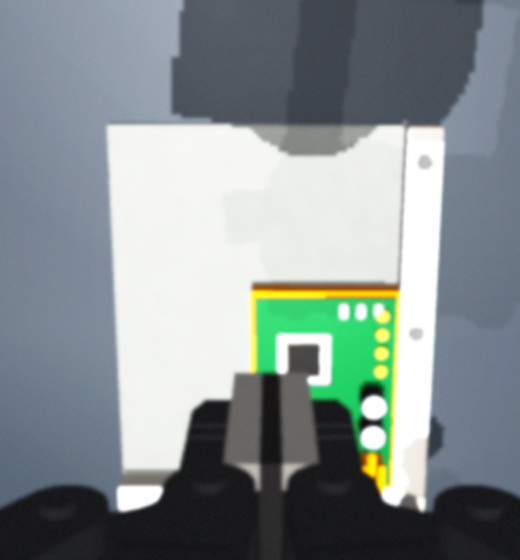

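The module is flush: the chip sits at (332,280) where (332,280) was predicted, and the edges match the predicted home pose within about 1 px. Now I'll refine the lens ring and collar offline.

```bash
python3 - <<'E'
from push import *
P0=pickle.load(open("p0.pkl","rb"));a=P["loupe"]
def ring(s,c,r):
    hsv=cv2.cvtColor(s["img"],cv2.COLOR_BGR2HSV);m=cv2.inRange(hsv,(100,150,60),(125,255,255));k=np.zeros_like(m);cv2.circle(k,c,r,255,-1);m&=k
    return cv2.fitEllipse(cv2.convexHull(np.argwhere(m)[:,::-1].astype(np.int32)))
for s,c,r in ((a,(286,315),38),(P0["scene"],(242,206),20),(P0["side"],(383,294),18)):
    e=ring(s,c,r);print(np.round(e[0],1),np.round(e[1],1),onz(s,e[0],.047).round(4),onz(s,e[0],.049).round(4))
# handle centre line in wrist picture: dark pixels
g=cv2.cvtColor(a["img"],cv2.COLOR_BGR2GRAY)
for r in (190,205,220,235,250): print(r,[int(v) for v in g[r,235:300:2]])
post=W(.0875,.0675,0)
for n,c in (("scene",(316,279)),("side",(332,167))):
    s=P0[n];hsv=cv2.cvtColor(s["img"],cv2.COLOR_BGR2HSV);M=np.zeros(hsv.shape[:2],np.uint8);M[c[1]-7:c[1]+8,c[0]-9:c[0]+10]=1
    m=(M>0)&(hsv[...,0]<14)&(hsv[...,1]>140);v,u=np.nonzero(m)
    mid=(v.min()+v.max())/2;zs=np.linspace(.1,.2,201);pr=proj(s,np.c_[np.full(201,post[0]),np.full(201,post[1]),zs])[:,1]
    print(n,u.min(),u.max(),v.min(),v.max(),v.mean(),"z mid",zs[np.argmin(abs(pr-mid))],"z mean",zs[np.argmin(abs(pr-v.mean()))])
E
```

```text
[285.6 314.5] [63.5 67.5] [ 0.5018 -0.3059  0.047 ] [ 0.5009 -0.3057  0.049 ]
[241.7 204.6] [14.7 24.1] [ 0.5012 -0.3067  0.047 ] [ 0.5031 -0.3044  0.049 ]
[382.3 293.8] [18.3 24.7] [ 0.5029 -0.3052  0.047 ] [ 0.5012 -0.3068  0.049 ]
190 [94, 166, 194, 197, 194, 150, 52, 41, 44, 44, 48, 47, 49, 50, 40, 17, 25, 70, 80, 78, 100, 166, 183, 185, 185, 187, 187, 186, 149, 78, 73, 73, 73]
205 [76, 76, 99, 175, 194, 195, 191, 133, 45, 42, 43, 44, 46, 45, 45, 42, 28, 13, 37, 74, 80, 80, 91, 145, 182, 183, 183, 183, 183, 175, 109, 72, 74]
220 [77, 78, 76, 77, 110, 181, 192, 193, 184, 103, 41, 40, 40, 41, 41, 40, 43, 40, 21, 13, 53, 78, 78, 80, 138, 187, 197, 199, 199, 199, 198, 172, 93]
235 [76, 76, 78, 77, 76, 80, 122, 182, 193, 191, 177, 85, 38, 40, 39, 41, 42, 42, 44, 38, 15, 22, 63, 76, 76, 86, 136, 184, 193, 196, 195, 195, 191]
250 [72, 75, 75, 74, 75, 75, 73, 79, 130, 184, 189, 189, 158, 65, 39, 36, 39, 39, 39, 41, 42, 31, 16, 28, 54, 55, 48, 45, 39, 41, 41, 66, 99]
scene 311 323 274 284 279.01063829787233 z mid 0.166 z mean 0.166
side 328 336 164 170 167.37142857142857 z mid 0.1685 z mean 0.1675
```

```bash
python3 - <<'E'
from push import *
a=P["loupe"];e0=onz(a,(246.3,190),.054);e1=onz(a,(260.3,250),.054);l=np.array([.502,-.306])
d=(e1-e0)[:2];yaw=np.arctan2(d[1],d[0]);u=d/np.linalg.norm(d);n=np.array([-u[1],u[0]])
print("edge yaw",yaw,"lens offset from edge (want 8mm)",n@(l-e0[:2]))
yaw=.19;u=np.array([np.cos(yaw),np.sin(yaw)]);n=np.array([-u[1],u[0]]);print(n@(l-e0[:2]),n@(l-e1[:2]))
g=l-.081*u;print("grip",g)
Qg=down(yaw+np.pi/2);print(manip.ik([*g,.025],Qg))
T=W(.012,.015,.0)[:2]
for hy in (0,.2,-.2,-.4,.4): print(hy,manip.ik([*(T-.081*np.array([np.cos(hy),np.sin(hy)])),.148],down(hy+np.pi/2)))
E
```

```text
edge yaw 0.18641770661840468 lens offset from edge (want 8mm) 0.007527247757035303
0.0071071112059954734 0.007292535997665481
grip [ 0.42245766 -0.32129757]
[-7.90474941e-01  5.50821678e-02  1.98115529e+00 -4.44089210e-16
  1.10535519e+00 -2.55127127e+00]
0 [-6.33773432e-02 -1.22892874e-01  1.92624427e+00 -4.44089210e-16
  1.33824125e+00 -1.63417367e+00]
0.2 [-9.40171933e-02 -1.21396755e-01  1.92488418e+00 -4.44089210e-16
  1.33810522e+00 -1.86481352e+00]
-0.2 [-3.23598868e-02 -1.15083578e-01  1.91912682e+00 -4.44089210e-16
  1.33754941e+00 -1.40315621e+00]
-0.4 [-2.81009721e-03 -9.85520359e-02  1.90391118e+00 -4.44089210e-16
  1.33623351e+00 -1.17360642e+00]
0.4 [-1.22459535e-01 -1.10708393e-01  1.91511957e+00 -4.44089210e-16
  1.33718148e+00 -2.09325586e+00]
```

```bash
python3 - <<'E'
from push import *
yaw=.188;u=np.array([np.cos(yaw),np.sin(yaw)]);g=np.array([.502,-.306])-.081*u
manip.open();manip.reach([*g,.16],down(yaw+np.pi/2))
print("hit",manip.line_to([*g,.025],max_speed=.1,force_limit=8))
manip.gripper_close();st=manip.get_state();print(st["grip_width"],np.round(st["ft_force"],1),st["ee_pos"])
manip.line_to([*g,.08],max_speed=.06);manip.line_to([*g,.19],max_speed=.15);manip.sleep(.3)
st=manip.get_state();print(st["grip_width"],np.round(st["ft_force"],1),st["t"])
s=manip.snapshot("wrist");b=manip.snapshot("side");pickle.dump((s,b),open("p4.pkl","wb"))
B=cv2.resize(b["img"][200:380,290:490],(400,360));A=cv2.resize(s["img"],(480,360));cv2.imwrite("pics/grasp.png",np.hstack([A[:, :400],B]))
E
```

```text
hit False
0.015332448775913544 [-0.  -0.7  1.2] [ 0.42255448 -0.32128736  0.02520499]
0.014943542230420475 [ 0.3 -0.5 -1.6] 25.9333
```

View pics/grasp.png

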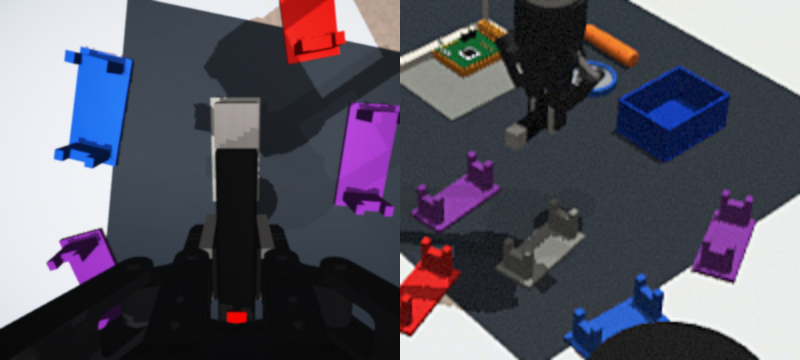

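Loupe held: handle between the pads, level, grey cradle empty, fingers at 15 mm. Carrying it above the chip.

```bash
python3 - <<'E'
from push import *
hy=j[2];u=np.array([np.cos(hy),np.sin(hy)]);T=W(.012,.015,0)[:2];g=T-.081*u;Q=down(hy+np.pi/2)
manip.reach([*(g-.04*u),.19],Q);manip.line_to([*g,.1487],max_speed=.08);manip.sleep(.5)
st=manip.get_state();print(g,st["ee_pos"],st["grip_width"],np.round(st["ft_force"],1),st["t"])
a=manip.snapshot("scene");b=manip.snapshot("side");w=manip.snapshot("wrist");pickle.dump((a,b,w),open("p5.pkl","wb"))
def ring(s,c,r):
    hsv=cv2.cvtColor(s["img"],cv2.COLOR_BGR2HSV);m=cv2.inRange(hsv,(95,100,50),(128,255,255));k=np.zeros_like(m);cv2.circle(k,c,r,255,-1);m&=k
    q=np.argwhere(m)[:,::-1].astype(np.int32);return (cv2.fitEllipse(cv2.convexHull(q)),len(q)) if len(q)>20 else ((c,),0)
ob=[]
for n,s in (("scene",a),("side",b)):
    c=proj(s,[*T,.1675])[0];e,k=ring(s,tuple(int(v) for v in c.round()),20);ob.append((s,e[0]));print(n,"pred",c.round(1),"seen",e,k)
print("lens tri",tri(ob).round(4),"want",T.round(4),.1675)
f=lambda s,c:cv2.resize(s["img"][c[1]-60:c[1]+60,c[0]-65:c[0]+65],(390,360),interpolation=cv2.INTER_CUBIC)
cv2.imwrite("pics/end.png",np.hstack([f(a,(316,285)),f(b,(325,200))]))
E
```

```text
[0.522821   0.04009803] [0.5228154  0.04010732 0.14882176] 0.015179631783787974 [-0.7 -0.2 -2.6] 28.7667
scene pred [322.3 244.8] seen ((322.4078063964844, 243.89500427246094), (25.028383255004883, 34.34552001953125), 88.89073944091797) 344
side pred [323.8 182.8] seen ((326.3290710449219, 177.43374633789062), (17.862709045410156, 26.865949630737305), 20.545141220092773) 113
lens tri [0.6145 0.0472 0.1785] want [0.6038 0.0412] 0.1675
```

View pics/end.png

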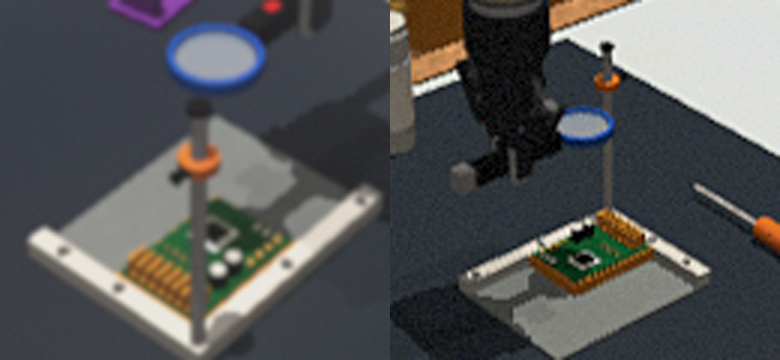

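The scene view puts the lens ring at (322,244), against a predicted (322,245). In the side view, where a finger hides the ring's left part, its visible edges put the centre at about (322,181.5), against a predicted (324,183). The triangulated value is therefore biased, because the side ellipse fit used only part of the ring. The module is still in the corner. Handing in.

```bash
python3 -c "
from bench import manip
s=manip.get_state();print(s['grip_width'],s['t'],abs(s['dq']).max());manip.close_job()"
```

```text
0.015026028496159818 28.9167 0.0016713622167230345
the job is handed in; nothing more can be done
```

I pushed the module into the fence corner, took the loupe from the grey cradle and handed in at about 29 s with it held above the chip. No verdict was reported.

**Module:** the pushes went +x, +y, +x and +y, each force-limited. Afterwards the chip was within 1 px of where it should be for a seated module, and the edges within about 1.5 px. I did not take a closer wrist view after the loupe move; in the last scene and side pictures it still looked flush.

**Loupe:** it is gripped by the handle (fingers at 15 mm) and looked level and clear of the module and jig. The lens is set to 167.5 mm, the collar height I measured (166 mm in the scene view, 168 mm in the side view).

**Last checks:**
- **Scene view:** the lens ring was within 1 px of its prediction.
- **Side view:** a finger partly hid the ring. Reading its visible edges by eye put the centre about 2 px from the prediction.
- **Disagreement:** the automatic triangulation put the lens about 12 mm off sideways and 11 mm too high. I rejected it because its side-view fit used only part of the ring.

I saw no sign that the collar, bin, can or screwdriver had moved, but I did not measure their positions again.

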